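Close the light-curing unit and start a long cure

TASK

The resin tray on the plaster model is ready to be light-cured in the white curing unit. Using only the fingertips, push the unit's raised lid down until its catch snaps and holds it shut; then, in this order, switch on the mains by pressing the raised rear half of the wide rocker, set the long exposure by pressing the raised rear half of the narrow rocker, and press the large round start key all the way in and let it come back. Do not press the square stop key, and do not lift or shift the model or anything that stands around the unit.

Things in the scene. Friction and masses are not known exactly. Their poses are not given: they have to be found in the camera images.
- curing_unit: Light-curing unit, a white bench-top box fixed to the bench, 285 mm deep, 250 mm wide; open chamber (walls 98 mm high) at the rear, control deck in front, its top about 53 mm above the bench, rising 6 degrees to the rear. Origin on the bench, 132 mm in front of its rear face; x from the front (controls) to the rear, y to the left seen from the front, z up.
- lid_hinge (a point): Middle of the lid's hinge axis, 100 mm above the bench at the rear of the unit; axes parallel to the unit's. Shut, the lid reaches from 177 mm in front of this point to 10 mm behind it, is 250 mm wide and 26 mm thick, and its underside is level with this point.
- lid_push (a point): Point on the lid's top face, middle of its width, 20 mm behind its front edge, on the solid white front rim: a good place to push. In the lid it lies 150 mm in front of the hinge axis and 26 mm above it. z axis: outward normal of the lid's top; x points to the hinge. 126 mm above the bench when shut.
- lid (a joint): Opening angle of the lid, rad: 0 shut, grows as the front edge swings up and back; starts at 0.5 to 0.8. Friction holds it when wide open; below about 0.3 rad it springs up again unless the catch in the front wall has snapped over its tongue, in the last 2 mm of travel (hard stop at -0.01). The snap takes about 7 N at the push point; caught, it stays within 0.01 of 0.
- mains_rocker (a joint): Wide black rocker switch (28 mm wide, 40 mm long front to rear), the leftmost control on the deck as seen from the front. 0 = off (rear half raised, front half down), 0.42 rad = on (rear half down). It snaps over past the middle and stays; about 3 N on the rear half are needed.
- mains_rear_half (a point): Point on the top of the wide rocker's rear half, 14 mm behind its pivot; it goes down about 6 mm as the rocker is switched on.
- time_rocker (a joint): Narrow black rocker switch (18 mm wide, 40 mm long), 54 mm to the right of the wide one: exposure time. 0 = short (rear half raised), 0.42 rad = long (rear half down). It snaps over and stays, like the wide one.
- time_rear_half (a point): Point on the top of the narrow rocker's rear half, 14 mm behind its pivot; it goes down about 6 mm as the rocker is switched.
- start_key (a joint): Travel of the start key, m: 0 out, 0.005 fully in. Large round grey key, 28 mm across, the rightmost control on the deck, standing 10 mm proud. Sprung: 2 N to begin, 4 N fully in; it comes back by itself.
- start_key_top (a point): Centre of the top face of the round start key; its z axis is the outward normal (the key moves in along -z).
- stop_key (a joint): Travel of the stop key, m: 0 out, 0.005 fully in. Square grey key, 20 mm, 58 mm to the left of the start key, between it and the narrow rocker. Not to be pressed.
- stop_key_top (a point): Centre of the top face of the square stop key.
- cure_model_mid (a point): Middle of the loose cream plaster jaw model (62 x 71 x 30 mm) with a white resin tray on its teeth, standing in the unit's chamber under the lid. Not to be shifted.
- vaseline_jar_mid (a point): Middle of a loose jar with red lid, 50 mm across, 51 mm high, to the right of the unit. Bystander.
- tape_roll_mid (a point): Middle of a loose roll of masking tape lying flat, 96 mm across, 25 mm high, to the left of the unit. Bystander.
- spatula_mid (a point): Middle of a loose spatula with brown handle, 220 mm long, lying across in front of the unit. Bystander.
- separator_jar_mid (a point): Middle of a loose jar with blue lid, 65 mm across, 85 mm high, to the left of the unit's chamber. Bystander.
- desk_lamp: Desk lamp, fixed, left of the unit. Its upright post, 350 mm high, stands 110 mm to the right (-y) of this origin and 20 mm nearer the robot; its shade hangs to the left of the post. Keep the gripper clear of it.
- dropper_mid (a point): Middle of a loose small brown bottle with black cap, 31 mm across, 62 mm high, to the left of the control deck. Bystander.

How it is judged:
On the way, in this order (a step that is already met when the one before it is completed fails the run):
1. the lid is shut (value of joint lid below 0.025 rad), for 0.2 s.
2. the mains rocker is on (value of joint mains_rocker above 0.36 rad), for 0.2 s.
3. the exposure rocker is set to long (value of joint time_rocker above 0.36 rad), for 0.2 s.
4. the start key is pressed in (value of joint start_key above 0.0035 m), for 0.05 s.
At the end, for the whole second after the job is handed in: The lid is held shut by its catch (within 0.025 rad), both rockers are over on their rear halves (beyond 0.36 of 0.42 rad), and the start and stop keys are out (within 1.5 mm) (value of joint lid below 0.025 rad and value of joint each of mains_rocker, time_rocker above 0.36 rad and value of joint each of start_key, stop_key below 0.0015 m); the robot touches nothing.
It fails at once if the stop key is pressed (more than 2.5 mm) (value of joint stop_key above 0.0025 m).
It fails at once if a control is worked too early: the mains with the lid open, the exposure before the mains is on, or the start key before all of these ((value of joint mains_rocker above 0.25 rad and value of joint lid above 0.04 rad) or (value of joint time_rocker above 0.25 rad and value of joint mains_rocker below 0.17 rad) or (value of joint start_key above 0.0025 m and (value of joint lid above 0.04 rad or value of joint any of mains_rocker, time_rocker below 0.17 rad))).
It fails at once if the lid is lifted further open (value of joint lid above 0.95 rad).
It fails at once if the model in the chamber is shifted or lifted more than 15 mm (distance of cure_model_mid from where it was at the start of the episode above 0.015 m).
It fails at once if a bystander is shifted or lifted more than 20 mm (distance of any of vaseline_jar_mid, tape_roll_mid, spatula_mid, separator_jar_mid, dropper_mid from where it was at the start of the episode above 0.02 m).
It also fails if it takes over 54 s, if anything falls off the work surface, if the arm or the gripper's body presses on something with over 40 N, if the wrist force passes 120 N, or if a joint passes its speed limit or range.

ROBOT

A 6-joint arm with a two-finger parallel gripper is mounted at the origin on a cart in front of the work surface, level with it; the furniture and walls round the work are solid. World frame = base frame: x ahead of the robot, y to its left, z up, the work surface at z = 0. Lengths are in m, angles in rad, forces in N, time in s.
With the tool pointing down it reaches from about 0.425 to 0.95 m from the base axis. Payload 14.7 kg.
Tool frame: the origin (TCP) lies at the very end of the fingers, on their centre line; the grasp point (between the pads) lies 19 mm behind it; z points along the fingers, x is the direction in which the jaws open and shut, and the axes are right-handed (so a half turn about z gives the same grasp; the last joint's range is limited). The gripper opens to 85 mm and grips with 20 to 120 N. Pads are 22 mm wide; open, the fingers measure 114 mm over their backs; the gripper's body (76 mm by 85 mm) begins 54 mm behind the grasp point. The pads swing forward as they close: fully open they stand 13 mm farther back than shut.
Start: joints at [1.12, 0.48, 1.596, -0, 1.065, -0.047], TCP at [0.255, 0.598, 0.231] pointing down, gripper open.
Joint ranges: [-2.75, 2.75], [-0.82, 2.05], [0.23, 2.67], [-1.56, 4.7], [0.09, 2.69], [-2.92, 2.92]. Speed limits (rad/s): [1.89, 1.89, 2.39, 3.01, 3.01, 3.01].

INTERFACE

Orientations are given as a 3x3 rotation matrix whose columns are the frame's x, y, z axes.
In Python, from bench import robot gives the robot as it stands.
- The arm moves only by the tool arm_command, never from a script. Its argument "targets" is one flat list of numbers, 7 for each row, row after row: the turn, a rotation vector about the tool's x, y, z in rad, then the shift along the tool's x, y, z in mm, then the finger opening in mm, from 0 to 85.4. A call has 1 to 8 rows; each row is the pose to reach, as a shift and turn from the pose commanded when the call began, along the tool's axes at that moment; what a row does not reach only later rows make up. A row lasts 1/8 s, in which the tool goes at most 62.5 mm and 10.7 degrees, less where a joint would pass 70% of its speed; a pose out of reach is approached as far as the arm can. A call with a gripper value outside its range is refused whole. The fingers move at their own pace and stop on an object; "newtons" is the grip in N (left out, the last holds). Time passes only in rows, so rows that repeat a pose let the fingers close. It gives the time, the measured TCP pose, the force and the opening at its end, in the units of the state.
- robot.state(): the state, without advancing time (a new reading comes with each control period).
- robot.capture(name): name is "side" or "top" or "wrist"; returns a dict with "pixels" (420x560x3 uint8, red, green, blue), "fx", "fy", "cx", "cy" (pixels), "k1" (the pictures are not rectified: a ray, as slopes to the right and down, at radius r is drawn at 1 + k1 r^2 times it, then the intrinsics apply), "pose" (4x4, takes a point from camera to world coordinates). Camera axes: x right, y down, z forward; pixel columns grow to the right and rows downward; lengths in m; the calibration is good to about 2 mm. A picture is of the moment at which its call begins. There is no depth.
- robot.hand_in(): hands the job in, once; it reports no verdict.
Trained networks look in the newest picture that a camera, given by its name, has taken for a name from the list of things; names that differ only in an ending like _2 or _b are one class to them, and where a whole thing is asked for, a point or a joint stands for the part that bears it (a point fixed in the world has none). Each returns a list of dicts, best first, with "conf" (0 to 1); they miss things now and then, are a little off and sometimes report something else, mostly with a low value. They report only what shows in the picture. A call takes as long as a camera call.
- robot.masks_of(camera, name): "pixels" (420x560 bool, what is visible of it) and "centre" ([column, row] in pixels, amid what is visible of it).
- robot.landmark_of(camera, name): "centre" ([column, row] in pixels: a listed point, or the origin of a listed thing).
The state is a dict: "time": time; "joints": joint angles; "qvel": joint speeds; "joint_torque": joint torques, N m; "tcp_pos": TCP position; "tcp_rot": TCP orientation; "contact_force": force on the tool from outside, world axes, zero at the start; "ft_torque": the same for the moment, N m; "finger_gap": finger opening in m.
Only numpy, scipy, OpenCV 4.12 (cv2) and the standard library are available. Lean on these libraries where they do the work, as an engineer would, in place of code of your own. Each camera call takes 0.05 s, during which the arm holds its last target.

## Working session

There is one attempt and no reset: what is moved stays moved. The work goes in short steps, Python scripts to look and compute and a tool call to move; the robot and the scene stay as the last step left them, time stands still between calls to the robot, and variables do not carry over. Pictures are saved under pics/ and viewed, and the job is handed in when it is done.

Besides the shell and the picture viewer there is one more tool, called after ">>>" by a JSON object that holds its "method" and its "body". arm_command: Moves the arm, as the interface text tells. Its arguments: {"type":"object","properties":{"targets":{"type":"array"},"newtons":{"type":"number"}},"required":["targets"]}

```bash
ls; mkdir -p pics; python3 - <<'E'
from bench import robot
import cv2,numpy as np
s=robot.state()
for k in s: print(k,s[k])
for c in ["side","top","wrist"]:
    d=robot.capture(c)
    cv2.imwrite(f"pics/{c}0.png",d["pixels"][:,:,::-1])
    print(c,d["fx"],d["fy"],d["cx"],d["cy"],d["k1"]);print(np.round(d["pose"],3))
E
```

```text
pics
time 0.0
joints [ 1.12039658e+00  4.80821038e-01  1.59686038e+00  4.17014410e-05
  1.06508234e+00 -4.65909769e-02]
qvel [ 4.06668932e-04  7.27457841e-04  2.14749658e-05  9.37024835e-04
 -1.75212789e-03  6.96123705e-04]
joint_torque [ 2.55921441e-03 -9.50674152e+01 -4.30168033e+01  1.24039316e-04
  1.26085486e-02  1.45175119e-05]
tcp_pos [0.25518997 0.59737891 0.23068442]
tcp_rot [[ 3.92941899e-01  9.19563141e-01 -5.42656594e-04]
 [ 9.19562559e-01 -3.92942263e-01 -1.03843582e-03]
 [-1.16814001e-03 -9.09617439e-05 -9.99999314e-01]]
contact_force [-0.29783526 -0.2814378  -0.11489932]
ft_torque [ 0.02663533 -0.00077768  0.00540715]
finger_gap 0.08507537633837252
side 434.6061915124817 434.6061915124817 281.30556338975794 215.10335629883747 0.006124164462499075
[[ 0.659 -0.569  0.493  0.001]
 [-0.753 -0.497  0.432 -0.394]
 [-0.001 -0.656 -0.755  0.954]
 [ 0.     0.     0.     1.   ]]
top 502.8068890355696 502.8068890355696 276.5942867276881 202.07881091072343 -0.16662375954162068
[[-0.027 -0.983  0.181  0.292]
 [-1.     0.028  0.003  0.08 ]
 [-0.008 -0.181 -0.983  1.4  ]
 [ 0.     0.     0.     1.   ]]
wrist 301.3180455605391 301.3180455605391 280.87511451358085 204.88538375344723 0.016860940362111422
[[ 0.393  0.869  0.299  0.178]
 [ 0.92  -0.371 -0.13   0.63 ]
 [-0.002  0.326 -0.945  0.373]
 [ 0.     0.     0.     1.   ]]
```

View pics/side0.png

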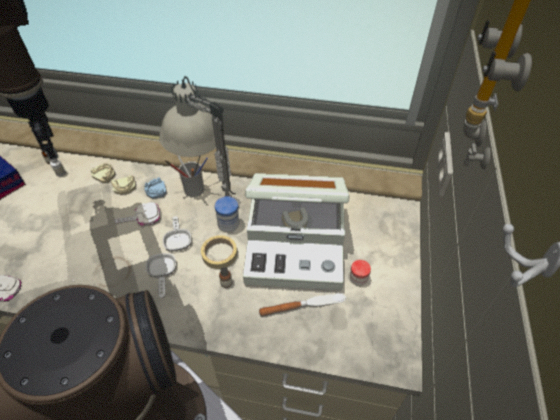

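View pics/top0.png

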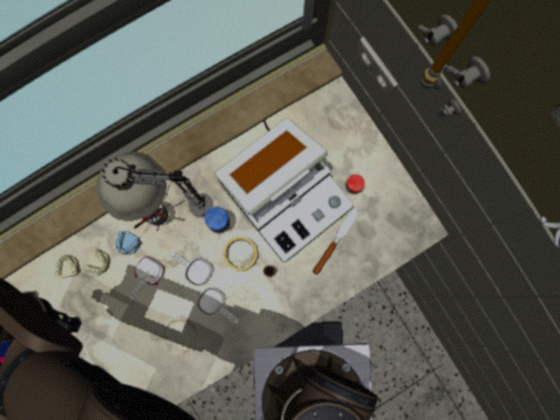

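```bash
cat > h.py <<'E'
from bench import robot
import cv2,numpy as np
def ray(d,px):
    x=np.array([(px[0]-d["cx"])/d["fx"],(px[1]-d["cy"])/d["fy"]])
    u=x.copy()
    for _ in range(30): u=x/(1+d["k1"]*(u@u))
    P=np.array(d["pose"]); v=P[:3,:3]@np.array([u[0],u[1],1]); return P[:3,3],v/np.linalg.norm(v)
def proj(d,p):
    P=np.array(d["pose"]); c=P[:3,:3].T@(np.asarray(p)-P[:3,3]); u=c[:2]/c[2]; u=u*(1+d["k1"]*(u@u))
    return np.array([u[0]*d["fx"]+d["cx"],u[1]*d["fy"]+d["cy"]])
def tri(rs):
    A=np.zeros((3,3));b=np.zeros(3)
    for o,v in rs:
        M=np.eye(3)-np.outer(v,v);A+=M;b+=M@o
    p=np.linalg.solve(A,b)
    return p,[np.linalg.norm((np.eye(3)-np.outer(v,v))@(p-o))*1e3 for o,v in rs]
def atz(r,z):
    o,v=r; return o+v*(z-o[2])/v[2]
E
python3 - <<'E'
from h import *
import pickle
D={c:robot.capture(c) for c in ["side","top"]}
L={}
for n in "curing_unit lid_hinge lid_push mains_rear_half time_rear_half start_key_top stop_key_top cure_model_mid vaseline_jar_mid tape_roll_mid spatula_mid separator_jar_mid desk_lamp dropper_mid".split():
    rs=[]
    for c in D:
        l=robot.landmark_of(c,n)
        L[c,n]=l
        print(n,c,[(np.round(a["centre"],1).tolist(),round(a["conf"],2)) for a in l[:2]])
        if l: rs.append(ray(D[c],l[0]["centre"]))
    if len(rs)==2:
        p,e=tri(rs); print("   ->",np.round(p,4),np.round(e,1))
pickle.dump((D,L),open("m0.pkl","wb"))
print(robot.state()["time"])
E
```

```text
curing_unit side [([295.5, 240.6], 0.93)]
curing_unit top [([286.5, 194.6], 0.58), ([299.6, 225.9], 0.5)]
   -> [0.5682 0.0542 0.0165] [1.3 1.3]
lid_hinge side [([298.9, 185.3], 0.73), ([227.5, 216.8], 0.67)]
lid_hinge top [([254.0, 152.7], 0.79)]
   -> [0.6735 0.1372 0.0934] [5. 5.]
lid_push side [([297.4, 187.5], 0.68)]
lid_push top [([278.7, 175.9], 0.76)]
   -> [0.5833 0.0721 0.1967] [5.9 5.9]
mains_rear_half side [([256.9, 254.8], 0.54), ([327.4, 262.4], 0.26)]
mains_rear_half top [([281.2, 239.3], 0.72)]
   -> [0.4375 0.0726 0.0704] [1.9 1.9]
time_rear_half side [([358.3, 271.5], 0.5), ([281.3, 257.1], 0.41)]
time_rear_half top [([335.0, 200.7], 0.62), ([215.8, 223.3], 0.45)]
   -> [ 0.5703 -0.1077  0.0174] [36.1 36.1]
start_key_top side [([327.4, 262.0], 0.47)]
start_key_top top [([340.6, 194.9], 0.44)]
   -> [ 0.5419 -0.0824  0.0779] [10.3 10.3]
stop_key_top side [([309.2, 263.5], 0.58)]
stop_key_top top [([319.1, 214.7], 0.61)]
   -> [ 0.5059 -0.0347  0.0586] [6.3 6.3]
cure_model_mid side [([295.4, 218.6], 0.7)]
cure_model_mid top [([217.2, 222.5], 0.69)]
   -> [0.5504 0.1684 0.0443] [99.4 99.4]
vaseline_jar_mid side [([358.9, 271.9], 0.69), ([224.2, 277.4], 0.3)]
vaseline_jar_mid top [([357.5, 187.0], 0.5)]
   -> [ 0.5778 -0.1418  0.0477] [1.3 1.3]
tape_roll_mid side [([218.4, 250.1], 0.61)]
tape_roll_mid top [([236.6, 253.5], 0.76)]
   -> [0.41   0.1959 0.0073] [4.1 4.1]
spatula_mid side [([303.9, 303.7], 0.8)]
spatula_mid top []
separator_jar_mid side [([228.0, 215.2], 0.77)]
separator_jar_mid top [([214.0, 221.8], 0.71)]
   -> [0.5002 0.2536 0.0279] [7.4 7.4]
desk_lamp side []
desk_lamp top [([356.0, 184.6], 0.43)]
dropper_mid side [([224.9, 274.6], 0.61), ([300.3, 302.9], 0.47)]
dropper_mid top [([281.1, 176.1], 0.69), ([269.0, 270.9], 0.66)]
   -> [0.4957 0.1014 0.0177] [125.8 125.8]
1.65
```

```bash
python3 - <<'E'
import pickle,cv2
D,L=pickle.load(open("m0.pkl","rb"))
for c,(x,y,w,h) in {"side":(200,165,180,135),"top":(200,110,173,165)}.items():
    im=D[c]["pixels"][y:y+h,x:x+w,::-1]
    f=min(800/w,600/h); f=int(f*10)/10; print(c,f)
    im=cv2.resize(im,None,fx=f,fy=f,interpolation=cv2.INTER_CUBIC)
    cv2.imwrite(f"pics/{c}0z.png",im)
E
```

```text
side 4.4
top 3.6
```

View pics/side0z.png

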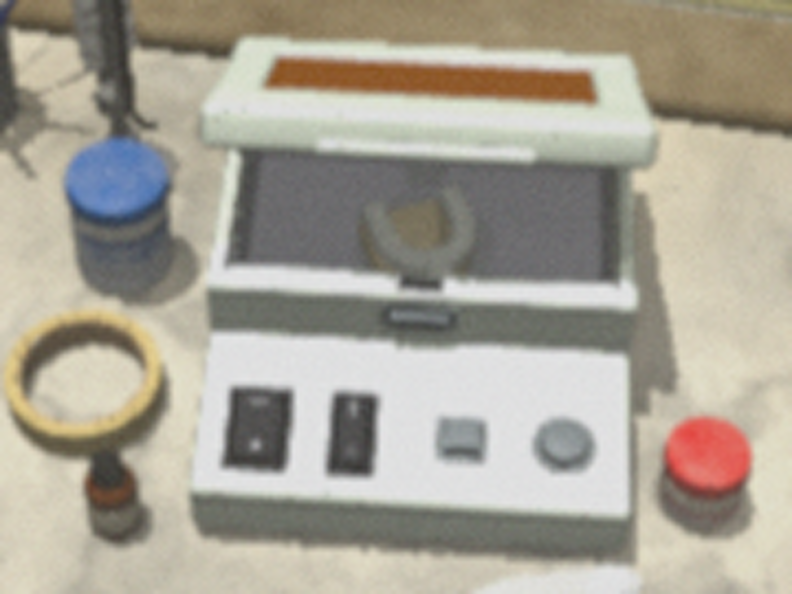

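View pics/top0z.png

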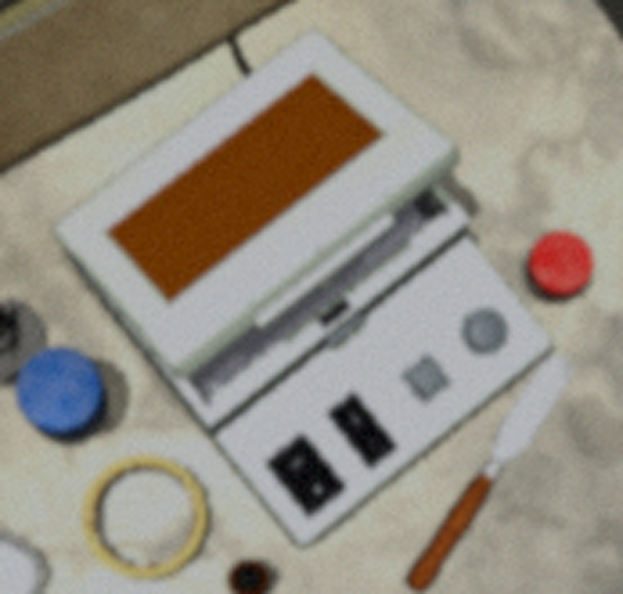

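```bash
cat > fit.py <<'E'
from h import *
import pickle
from scipy.optimize import least_squares
D,L=pickle.load(open("m0.pkl","rb"))
S=lambda u,v:(200+u/4.4,165+v/4.4)
T=lambda u,v:(200+u/3.6,110+v/3.6)
obs=[("side","dfl",S(194,492)),("side","dfr",S(628,516)),("side","drl",S(212,333)),("side","drr",S(628,352)),
("side","wl",S(211,287)),("side","wr",S(634,303)),("side","bfl",S(197,527)),("side","bfr",S(630,548)),
("side","mains",S(259,428)),("side","time",S(352,434)),("side","stop",S(462,437)),("side","start",S(565,438)),
("side","lfl",S(206,110)),("side","lfr",S(652,128)),("side","lrl",S(240,38)),("side","lrr",S(632,55)),
("top","dfl",T(304,543)),("top","dfr",T(551,345)),("top","wl",T(212,430)),("top","wr",T(468,230)),
("top","mains",T(306,474)),("top","time",T(362,430)),("top","stop",T(426,378)),("top","start",T(485,330)),
("top","lfl",T(178,368)),("top","lfr",T(456,152)),("top","lrl",T(58,232)),("top","lrr",T(313,32))]
def Rz(a): return np.array([[np.cos(a),-np.sin(a),0],[np.sin(a),np.cos(a),0],[0,0,1]])
def model(p):
    x,y,yaw,dz,hx,wx,cx,ym,ys,th=p[:10]
    t=np.tan(np.radians(6)); dk=lambda X,h=0:dz+(X-cx)*t+h
    m={}
    F=-.153
    for s,yy in (("l",.125),("r",-.125)):
        m["df"+s]=[F,yy,dk(F)];m["dr"+s]=[wx,yy,dk(wx)];m["w"+s]=[wx,yy,.098];m["bf"+s]=[F,yy,0]
        for q,lx in (("f",-.172),("r",.01)):
            lz=.026
            m["l"+q+s]=[hx+np.cos(th)*lx+np.sin(th)*lz,yy,.1-np.sin(th)*lx+np.cos(th)*lz]
    m["mains"]=[cx,ym,dk(cx,.006)];m["time"]=[cx,ym-.054,dk(cx,.006)]
    m["stop"]=[cx,ys+.058,dk(cx,.008)];m["start"]=[cx,ys,dk(cx,.010)]
    m["push"]=[hx+np.cos(th)*-.150+np.sin(th)*.026,0,.1+np.sin(th)*.15+np.cos(th)*.026]
    return {k:Rz(yaw)@np.array(v)+[x,y,0] for k,v in m.items()}
def res(p):
    m=model(p);r=[]
    for c,k,px in obs:
        off=p[10:13] if c=="side" else p[13:16]
        r+=list(proj(D[c],m[k]+off)-px)
    return np.array(r+list(p[10:16]/.0015)+[(p[3]-.053)/.003,(p[4]-.122)/.004])
p0=np.array([.55,.06,.55,.053,.122,-.055,-.1,.08,-.08,.65]+[0]*6)
f=least_squares(res,p0,loss="soft_l1",x_scale=np.array([.01]*2+[.1]+[.01]*6+[.1]+[.001]*6)); p=f.x
if __name__=="__main__":
    print(np.round(p,4)); r=res(p)
    for i,(c,k,_) in enumerate(obs): print(c,k,np.round(r[2*i:2*i+2],1))
    m=model(p)
    for k in ["mains","time","stop","start","push"]: print(k,np.round(m[k],4))
    C=np.linalg.inv(f.jac.T@f.jac); print(np.round(np.sqrt(np.diag(C)),4))
    pickle.dump(p,open("p.pkl","wb"))
E
python3 fit.py
```

```text
[ 5.780e-01  6.260e-02  6.577e-01  4.530e-02  1.146e-01 -4.900e-02
 -1.148e-01  8.900e-02 -8.530e-02  5.457e-01  2.400e-03 -4.000e-04
 -4.000e-04 -2.400e-03  4.000e-04 -1.300e-03]
side dfl [-1.1 -0.2]
side dfr [ 1.6 -0.5]
side drl [-0.7 -0. ]
side drr [0.7 0.2]
side wl [-1.6 -0.6]
side wr [1.3 0.4]
side bfl [-0.6  0.7]
side bfr [-0.6  1.1]
side mains [-0.1 -0. ]
side time [ 0.2 -0.3]
side stop [ 0.1 -0.2]
side start [-0.   0.3]
side lfl [-1.9 -0.2]
side lfr [2.  0.3]
side lrl [-1.  -0.1]
side lrr [ 0.1 -0.2]
top dfl [-0.7  1. ]
top dfr [ 0.8 -1.8]
top wl [-0.2  0.1]
top wr [ 1.6 -3.3]
top mains [0.1 0.4]
top time [0.  0.1]
top stop [-0.1 -0. ]
top start [-0.2 -0.2]
top lfl [-0.7  1.7]
top lfr [ 1.5 -2. ]
top lrl [-1.9 -0.1]
top lrr [ 0.5 -1.8]
mains [0.4327 0.0629 0.0513]
time [0.4657 0.0201 0.0513]
stop [ 0.5038 -0.0292  0.0533]
start [ 0.5392 -0.0751  0.0553]
push [0.5779 0.0625 0.2001]
[0.0032 0.0017 0.005  0.0027 0.0026 0.0021 0.0019 0.0017 0.0017 0.0134
 0.0029 0.0013 0.0015 0.0029 0.0013 0.0022]
```

```bash
sed -i 's/("l",.125),("r",-.125)/("l",p[16]),("r",-p[16])/; s/+\[0\]\*6)$/+[0]*6+[.125])/; s/\[.001\]\*6)/[.001]*7)/' fit.py; sed -i 's/(p\[3\]-.053)\/.003,//' fit.py; python3 fit.py
python3 - <<'E'
from fit import *
m=model(p)
for c in D:
    im=np.ascontiguousarray(D[c]["pixels"][:,:,::-1]); 
    x,y,w,h=dict(side=(200,165,180,135),top=(200,110,173,165))[c]; f=dict(side=4.4,top=3.6)[c]
    im=cv2.resize(im[y:y+h,x:x+w],None,fx=f,fy=f,interpolation=cv2.INTER_CUBIC)
    off=p[10:13] if c=="side" else p[13:16]
    for k in m:
        u=(proj(D[c],m[k]+off)-[x,y])*f
        cv2.circle(im,tuple(int(q) for q in u),3,(0,0,255),-1)
    cv2.imwrite(f"pics/{c}fit.png",im)
E
```

```text
[ 5.771e-01  6.250e-02  6.544e-01  4.510e-02  1.137e-01 -4.920e-02
 -1.144e-01  8.810e-02 -8.600e-02  5.514e-01  2.400e-03 -7.000e-04
  6.000e-04 -2.400e-03  7.000e-04 -6.000e-04  1.215e-01]
side dfl [ 0.  -0.2]
side dfr [-0.1 -0.3]
side drl [0.4 0. ]
side drr [-0.8  0.5]
side wl [-0.4 -0.6]
side wr [-0.2  0.5]
side bfl [0.4 0.7]
side bfr [-2.3  1.2]
side mains [ 0.  -0.1]
side time [ 0.3 -0.4]
side stop [ 0.1 -0.2]
side start [0.1 0.4]
side lfl [-0.7 -0.4]
side lfr [0.5 0.2]
side lrl [0.3 0.1]
side lrr [-1.   0.1]
top dfl [0.  0.5]
top dfr [-0.2 -0.5]
top wl [ 0.6 -0.5]
top wr [ 0.6 -2. ]
top mains [0.  0.4]
top time [-0.   0.1]
top stop [-0.1  0.1]
top start [-0.1  0. ]
top lfl [0.3 1. ]
top lfr [ 0.6 -0.7]
top lrl [-0.8 -0.6]
top lrr [-0.2 -0.5]
mains [0.4327 0.0628 0.0511]
time [0.4655 0.02   0.0511]
stop [ 0.5034 -0.0293  0.0531]
start [ 0.5387 -0.0754  0.0551]
push [0.5767 0.0623 0.2007]
[0.0031 0.0017 0.0046 0.0028 0.0023 0.002  0.0017 0.0016 0.0016 0.0128
 0.0029 0.0014 0.0016 0.0029 0.0014 0.0017 0.0007]
```

View pics/sidefit.png

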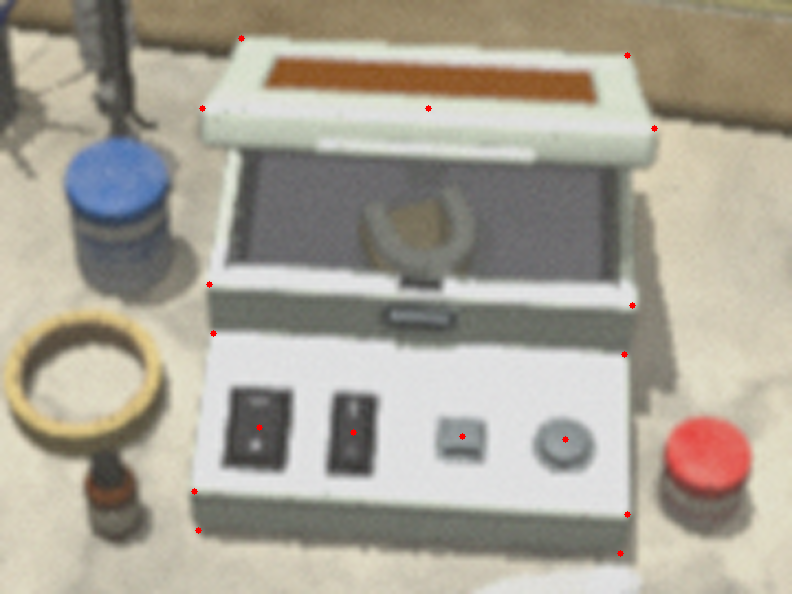

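View pics/topfit.png

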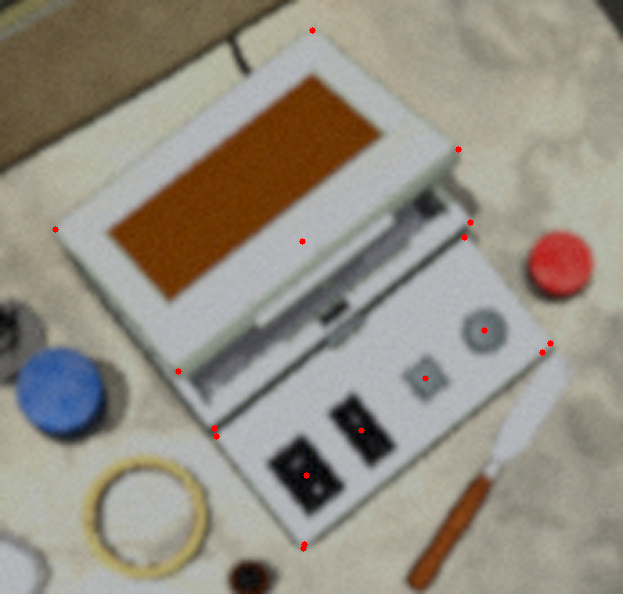

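```bash
python3 - <<'E'
from h import *
import pickle
D,L=pickle.load(open("m0.pkl","rb"))
for c,px in [("side",(227,192)),("side",(215,100)),("top",(205,205)),("top",(190,180)),("top",(172,178)),("top",(100,190)),("side",(160,140))]:
    r=ray(D[c],px); print(c,px,*[(z,np.round(atz(r,z)[:2],3)) for z in (0,.2,.35,.45)])
for n,z in [("vaseline_jar_mid",.026),("tape_roll_mid",.012),("separator_jar_mid",.042),("dropper_mid",.031),("spatula_mid",.01)]:
    for c in D:
        print(n,c,[np.round(atz(ray(D[c],a["centre"]),z)[:2],3) for a in L[c,n][:2]])
E
sed -n 1,1p /dev/null
python3 - <<'E'
import cv2
for n,(x,y,w,h) in {"side0":(120,60,180,140),"top0":(80,120,180,140)}.items():
    im=cv2.imread(f"pics/{n}.png")[y:y+h,x:x+w]
    cv2.imwrite(f"pics/{n}lamp.png",cv2.resize(im,None,fx=4,fy=4,interpolation=cv2.INTER_CUBIC))
E
```

```text
side (227, 192) (0, array([0.585, 0.339])) (0.2, array([0.463, 0.185])) (0.35, array([0.371, 0.07 ])) (0.45, array([ 0.31 , -0.007]))
side (215, 100) (0, array([0.892, 0.72 ])) (0.2, array([0.705, 0.486])) (0.35, array([0.565, 0.311])) (0.45, array([0.472, 0.194]))
top (205, 205) (0, array([0.547, 0.287])) (0.2, array([0.511, 0.257])) (0.35, array([0.483, 0.235])) (0.45, array([0.465, 0.22 ]))
top (190, 180) (0, array([0.621, 0.33 ])) (0.2, array([0.574, 0.295])) (0.35, array([0.539, 0.268])) (0.45, array([0.515, 0.25 ]))
top (172, 178) (0, array([0.629, 0.383])) (0.2, array([0.581, 0.34 ])) (0.35, array([0.545, 0.307])) (0.45, array([0.521, 0.285]))
top (100, 190) (0, array([0.6  , 0.597])) (0.2, array([0.556, 0.523])) (0.35, array([0.523, 0.468])) (0.45, array([0.501, 0.431]))
side (160, 140) (0, array([0.607, 0.689])) (0.2, array([0.48 , 0.462])) (0.35, array([0.385, 0.292])) (0.45, array([0.321, 0.178]))
vaseline_jar_mid side [array([ 0.593, -0.137]), array([0.356, 0.109])]
vaseline_jar_mid top [array([ 0.581, -0.144])]
tape_roll_mid side [array([0.411, 0.191])]
tape_roll_mid top [array([0.406, 0.198])]
separator_jar_mid side [array([0.499, 0.24 ])]
separator_jar_mid top [array([0.492, 0.256])]
dropper_mid side [array([0.361, 0.111]), array([ 0.424, -0.083])]
dropper_mid top [array([0.617, 0.069]), array([0.355, 0.109])]
spatula_mid side [array([ 0.438, -0.084])]
spatula_mid top []
```

View pics/side0lamp.png

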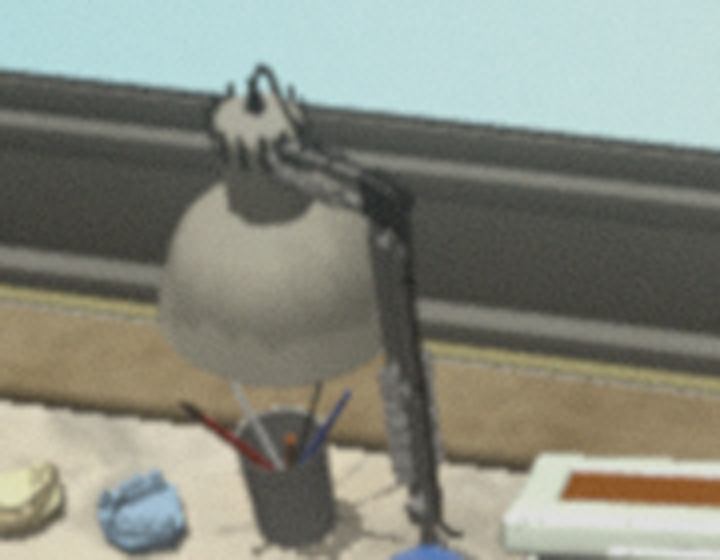

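View pics/top0lamp.png

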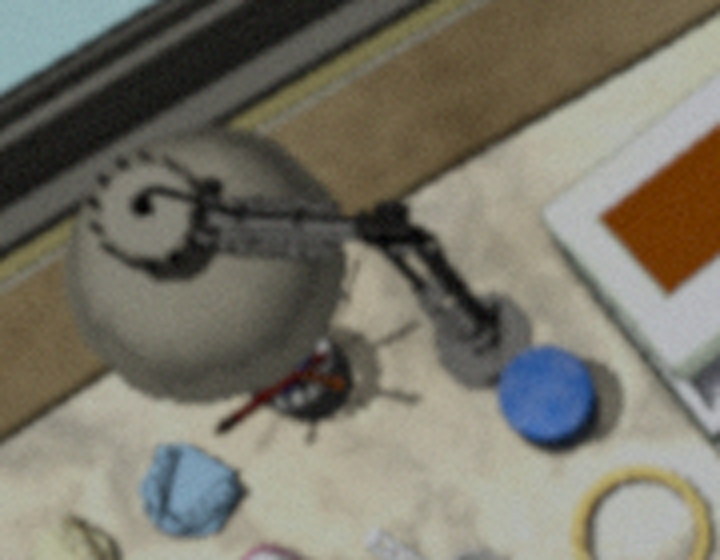

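>>> {"method": "arm_command", "body": {"targets": [0,0,-0.105,-42,39,-6,0,0,0,-0.21,-84,78,-12,0,0,0,-0.315,-125,117,-18,0,0,0,-0.42,-167,156,-24,0,0,0,-0.525,-209,195,-30,0,0,0,-0.63,-250,234,-36,0,0,0,-0.735,-292,273,-42,0,0,0,-0.84,-334,312,-48,0], "newtons": 20}}

```text
time: 2.65
tcp_pos: [0.4115, 0.1663, 0.2798]
tcp_rot: [[-0.426, 0.905, 0.001], [0.905, 0.426, 0.0], [-0.0, 0.001, -1.0]]
contact_force: [1.7, 0.6, -0.3]
finger_gap: -0.0001
```

```bash
cat >> h.py <<'E'
from scipy.spatial.transform import Rotation as Ro
def Rt(yaw,tilt):
    # tool x=unit y, tool z down tilted toward unit +x by tilt
    ux=np.array([np.cos(yaw),np.sin(yaw),0]);uy=np.array([-np.sin(yaw),np.cos(yaw),0]);uz=np.array([0,0,1.])
    z=np.sin(tilt)*ux-np.cos(tilt)*uz
    return np.c_[uy,np.cross(z,uy),z]
def rel(pos,R,s=None):
    s=s or robot.state(); R0=np.array(s["tcp_rot"]);
    return np.r_[np.round(Ro.from_matrix(R0.T@R).as_rotvec(),3),np.round(R0.T@(np.asarray(pos)-s["tcp_pos"])*1e3,1)]
E
python3 - <<'E'
from h import *
import pickle
d=robot.capture("wrist"); s=robot.state(); print(s["joints"],s["time"])
pickle.dump(d,open("w1.pkl","wb")); cv2.imwrite("pics/w1.png",d["pixels"][:,:,::-1])
p=pickle.load(open("p.pkl","rb"))
x,y,yaw=p[:3];hx=p[4]
ux=np.array([np.cos(yaw),np.sin(yaw),0])
print(rel(np.array([x,y,0])+ux*(hx-.110)+[0,0,.245],Rt(yaw,0)))
E
```

```text
[ 0.30548754  0.13096237  1.9816758  -0.00284929  1.02745098 -1.71179496] 2.7
[ 1.000e-03  3.000e-03 -2.060e-01 -1.590e+02  1.083e+02  3.590e+01]
```

View pics/w1.png

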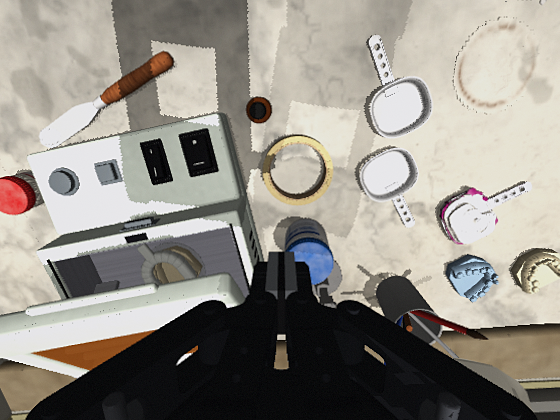

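```bash
python3 - <<'E'
import cv2
im=cv2.imread("pics/w1.png")[60:400,0:350]
im=im[:230]; cv2.imwrite("pics/w1z.png",cv2.resize(im[:,:300],None,fx=2.6,fy=2.6,interpolation=cv2.INTER_CUBIC))
im=cv2.imread("pics/w1.png")[110:250,20:220]
cv2.imwrite("pics/w1y.png",cv2.resize(im,None,fx=4,fy=4,interpolation=cv2.INTER_CUBIC))
E
```

```text
(no output)
```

View pics/w1y.png

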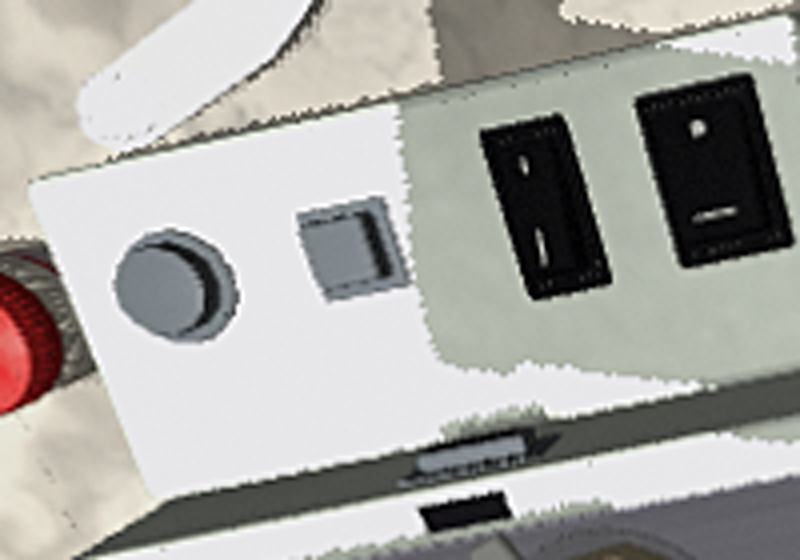

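View pics/w1z.png

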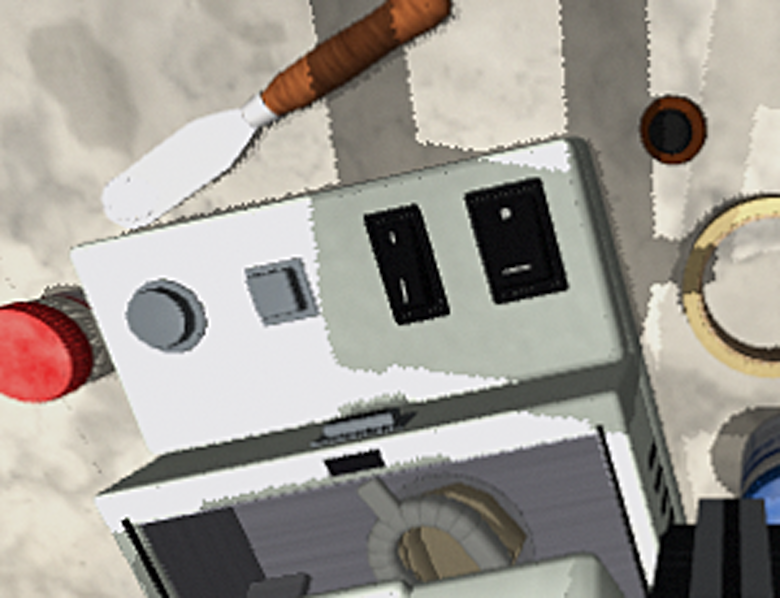

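```bash
python3 - <<'E'
s=open("fit.py").read()
s=s.replace('def Rz','''D["w"]=pickle.load(open("w1.pkl","rb"))
Y=lambda u,v:(20+u/4,110+v/4)
Z=lambda u,v:(u/2.6,60+v/2.6)
obs+=[("w","start",Y(160,284)),("w","stop",Y(340,250)),("w","time",Y(547,207)),("w","mains",Y(716,172)),("w","dfr",Y(30,183)),("w","dfl",Z(578,138)),("w","drl",Z(628,365)),("w","drr",Z(152,452)),("w","wr",Z(98,494))]
def Rz''',1)
s=s.replace('off=p[10:13] if c=="side" else p[13:16]','off=dict(side=p[10:13],top=p[13:16],w=p[17:20])[c]')
s=s.replace('p[10:16]/.0015)','p[10:16]/.0015)+list(p[17:20]/.0015)').replace('+[0]*6+[.125])','+[0]*6+[.125,0,0,0])').replace('[.001]*7)','[.001]*10)')
s=s.replace('dk(cx,.006)','dk(cx,.003)')
open("fit.py","w").write(s)
E
python3 fit.py; python3 - <<'E'
from fit import *
yaw=p[2];hx=p[4];ux=np.array([np.cos(yaw),np.sin(yaw),0])
print(rel(np.array([p[0],p[1],0])+ux*(hx-.110)+[0,0,.245],Rt(yaw,0)))
E
```

```text
[ 5.753e-01  6.310e-02  6.473e-01  5.150e-02  1.151e-01 -4.790e-02
 -1.147e-01  8.670e-02 -8.760e-02  5.537e-01  2.200e-03 -2.700e-03
  1.000e-04 -1.600e-03  2.000e-04 -9.000e-04  1.218e-01 -1.000e-04
  1.700e-03  8.000e-04]
side dfl [-0.8 -1. ]
side dfr [-0.1 -0.5]
side drl [ 0.  -1.3]
side drr [-0.5 -0.4]
side wl [-0.7 -0.4]
side wr [-0.3  1.3]
side bfl [-0.3  1.3]
side bfr [-2.6  2.4]
side mains [ 0.1 -0.1]
side time [ 0.5 -0.2]
side stop [ 0.5 -0.6]
side start [0.5 0.1]
side lfl [-0.9 -0.4]
side lfr [0.6 0.7]
side lrl [0.5 0.3]
side lrr [-0.6  0.7]
top dfl [-0.6  0.8]
top dfr [ 0.1 -0.2]
top wl [-0.1 -0.6]
top wr [ 0.5 -1.8]
top mains [0.1 0.4]
top time [0.2 0.2]
top stop [0.4 0.1]
top start [0.5 0. ]
top lfl [-0.6  0.7]
top lfr [ 0.4 -0.6]
top lrl [-1.1 -1. ]
top lrr [ 0.1 -0.6]
w start [0.1 1.3]
w stop [1.2 0. ]
w time [-0.1 -0.3]
w mains [ 0.1 -0.6]
w dfr [ 0.3 -0.4]
w dfl [-2.7  0.6]
w drl [-1.  -1.3]
w drr [1.3 1.6]
w wr [-1.4 -0.5]
mains [0.4315 0.0631 0.0545]
time [0.4641 0.02   0.0545]
stop [ 0.5016 -0.0296  0.0595]
start [ 0.5366 -0.0759  0.0615]
push [0.5763 0.0638 0.201 ]
[0.0016 0.0016 0.0038 0.002  0.0022 0.0013 0.0011 0.0011 0.0012 0.0144
 0.0017 0.0019 0.0014 0.0016 0.0013 0.0018 0.0007 0.0013 0.0016 0.0015]
[ 1.000e-03  3.000e-03 -1.990e-01 -1.574e+02  1.083e+02  3.590e+01]
```

>>> {"method": "arm_command", "body": {"targets": [0,0,-0.05,-39,27,9,0,0,0,-0.1,-79,54,18,0,0,0.003,-0.15,-118,81,27,0,0,0.003,-0.2,-157,108,36,0,0,0.003,-0.2,-157,108,36,0]}}

```text
time: 3.32
tcp_pos: [0.5774, 0.0696, 0.2422]
tcp_rot: [[-0.593, 0.805, -0.002], [0.805, 0.593, 0.002], [0.003, -0.0, -1.0]]
contact_force: [-0.5, -0.2, 0.1]
finger_gap: -0.0001
```

```bash
python3 - <<'E'
from h import *
import pickle
p=pickle.load(open("p.pkl","rb"))
yaw=p[2];hx=p[4];ux=np.array([np.cos(yaw),np.sin(yaw),0])
s=robot.state(); print(s["joints"],s["time"],np.round(s["tcp_pos"],4))
d=robot.capture("side"); im=d["pixels"][120:320,150:400,::-1]; cv2.imwrite("pics/s2.png",cv2.resize(im,None,fx=3,fy=3))
O=np.array([p[0],p[1],0])
for th in (.6,.5,.4,.3,.2,.1,.05,.02,0,-.01,-.02):
    X=hx-.15*np.cos(th)+.026*np.sin(th); z=.1+.15*np.sin(th)+.026*np.cos(th)
    print(th,np.round(X,4),round(z,4),rel(O+ux*X+[0,0,z],Rt(yaw,0),s))
E
```

```text
[ 0.06638094  0.37424872  1.74371023  0.00274927  1.02514534 -2.14045731] 3.325 [0.5774 0.0696 0.2422]
0.6 0.006 0.2062 [ 0.00e+00 -3.00e-03 -1.30e-02 -4.10e+00  5.00e-01  3.61e+01]
0.5 -0.0041 0.1947 [ 0.00e+00 -3.00e-03 -1.30e-02 -4.20e+00 -9.60e+00  4.75e+01]
0.4 -0.0129 0.1824 [ 0.00e+00 -3.00e-03 -1.30e-02 -4.40e+00 -1.84e+01  5.99e+01]
0.3 -0.0205 0.1692 [ 0.00e+00 -3.00e-03 -1.30e-02 -4.50e+00 -2.60e+01  7.31e+01]
0.2 -0.0267 0.1553 [ 0.00e+00 -3.00e-03 -1.30e-02 -4.60e+00 -3.23e+01  8.69e+01]
0.1 -0.0316 0.1408 [ 0.000e+00 -3.000e-03 -1.300e-02 -4.700e+00 -3.710e+01  1.014e+02]
0.05 -0.0334 0.1335 [ 0.000e+00 -3.000e-03 -1.300e-02 -4.800e+00 -3.890e+01  1.088e+02]
0.02 -0.0344 0.129 [ 0.000e+00 -3.000e-03 -1.300e-02 -4.800e+00 -3.990e+01  1.132e+02]
0 -0.0349 0.126 [ 0.000e+00 -3.000e-03 -1.300e-02 -4.800e+00 -4.040e+01  1.162e+02]
-0.01 -0.0352 0.1245 [ 0.000e+00 -3.000e-03 -1.300e-02 -4.800e+00 -4.070e+01  1.177e+02]
-0.02 -0.0354 0.123 [ 0.000e+00 -3.000e-03 -1.300e-02 -4.800e+00 -4.090e+01  1.192e+02]
```

View pics/s2.png

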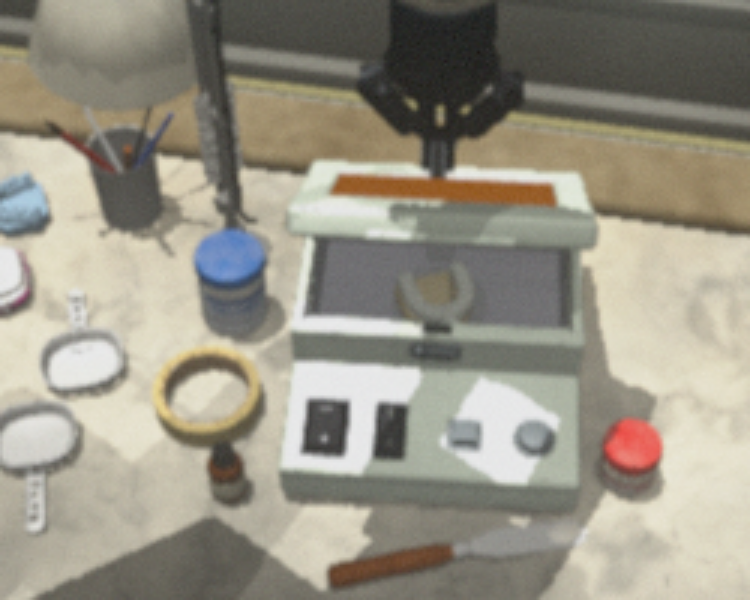

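>>> {"method": "arm_command", "body": {"targets": [0,0,0,-4,2,20,0,0,0,0,-4,0,36,0,0,0,0,-4,-6,50,0,0,0,0,-4,-14,62,0,0,0,0,-4,-20,73,0,0,0,0,-4,-26,86,0]}}

```text
time: 4.12
tcp_pos: [0.5564, 0.0527, 0.1569]
tcp_rot: [[-0.594, 0.804, -0.001], [0.804, 0.594, 0.003], [0.003, 0.001, -1.0]]
contact_force: [1.9, 1.4, 1.1]
finger_gap: 0.0002
```

>>> {"method": "arm_command", "body": {"targets": [0,0,0,0,-3,8,0,0,0,0,0,-6,16,0,0,0,0,0,-8,22,0,0,0,0,0,-9,26,0,0,0,0,0,-9,28,0]}}

```text
time: 4.75
tcp_pos: [0.5494, 0.0475, 0.1292]
tcp_rot: [[-0.594, 0.804, -0.001], [0.804, 0.594, 0.002], [0.003, 0.0, -1.0]]
contact_force: [1.1, -0.4, 3.6]
finger_gap: 0.0001
```

>>> {"method": "arm_command", "body": {"targets": [0,0,0,0,0,1.5,0,0,0,0,0,0,3,0,0,0,0,0,0,4,0,0,0,0,0,0,4,0]}}

```text
time: 5.25
tcp_pos: [0.5491, 0.0476, 0.1251]
tcp_rot: [[-0.594, 0.804, -0.002], [0.804, 0.594, 0.003], [0.003, -0.0, -1.0]]
contact_force: [-0.7, -1.3, 1.2]
finger_gap: -0.0
```

>>> {"method": "arm_command", "body": {"targets": [0,0,0,0,0,1,0,0,0,0,0,0,2,0,0,0,0,0,0,2,0]}}

```text
time: 5.62
tcp_pos: [0.5489, 0.0475, 0.1233]
tcp_rot: [[-0.594, 0.804, -0.002], [0.804, 0.594, 0.002], [0.003, -0.0, -1.0]]
contact_force: [-3.8, -4.1, 7.8]
finger_gap: -0.0
```

>>> {"method": "arm_command", "body": {"targets": [0,0,0,0,0,1,0,0,0,0,0,0,2,0,0,0,0,0,0,2,0]}}

```text
time: 6.0
tcp_pos: [0.5488, 0.0474, 0.1216]
tcp_rot: [[-0.594, 0.804, -0.002], [0.804, 0.594, 0.002], [0.003, -0.001, -1.0]]
contact_force: [-7.3, -4.9, 15.3]
finger_gap: -0.0002
```

>>> {"method": "arm_command", "body": {"targets": [0,0,0,0,0,1,0,0,0,0,0,0,2,0,0,0,0,0,0,2,0,0,0,0,0,0,-3,0,0,0,0,0,0,-12,0,0,0,0,0,-10,-35,0,0,0,0,0,-30,-50,0]}}

```text
time: 6.88
tcp_pos: [0.5257, 0.0299, 0.1722]
tcp_rot: [[-0.595, 0.804, -0.0], [0.804, 0.595, 0.003], [0.002, 0.001, -1.0]]
contact_force: [-0.2, -0.2, -0.1]
finger_gap: 0.0003
```

```bash
python3 - <<'E'
from h import *
import pickle
d=robot.capture("side"); im=d["pixels"][120:320,150:400,::-1]; cv2.imwrite("pics/s3.png",cv2.resize(im,None,fx=3,fy=3,interpolation=cv2.INTER_CUBIC))
pickle.dump(d,open("s3.pkl","wb"))
d=robot.capture("wrist"); cv2.imwrite("pics/w3.png",d["pixels"][:,:,::-1]); pickle.dump(d,open("w3.pkl","wb"))
E
```

```text
(no output)
```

View pics/s3.png

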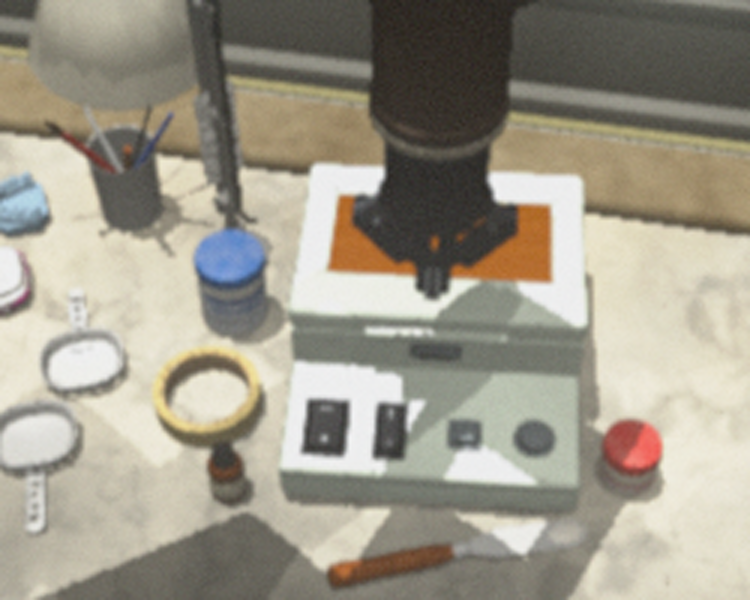

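View pics/w3.png

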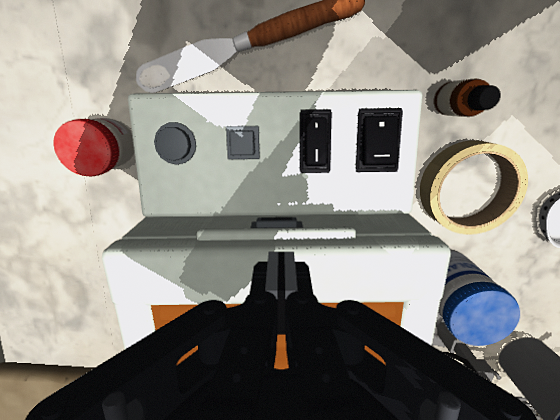

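```bash
python3 - <<'E'
from fit import *
d=pickle.load(open("w3.pkl","rb")); s3=pickle.load(open("s3.pkl","rb"))
m=model(p); q=p.copy(); 
for th in (0,.05):
    q[9]=th; mm=model(q)
    for k in("lfl","lfr"): u=proj(s3,mm[k]+p[10:13]); print(th,k,(u-[150,120])*3)
R=Rz(p[2]); O=np.array([p[0],p[1],0])
for k,px in dict(start=(174,142),stop=(242,142),time=(315.5,140.5),mains=(380,139)).items():
    print(k,np.round(proj(d,m[k]),1),px,"unit model",np.round(R.T@(m[k]-O),4),"wrist",np.round(R.T@(atz(ray(d,px),m[k][2])-O),4))
print(robot.state()["time"])
E
python3 - <<'E'
import cv2
im=cv2.imread("pics/w3.png")[85:235,120:420]
cv2.imwrite("pics/w3z.png",cv2.resize(im,None,fx=2.6,fy=2.6,interpolation=cv2.INTER_CUBIC))
E
```

```text
0 lfl [288.42722375 316.4856308 ]
0 lfr [585.43170645 332.73435499]
0.05 lfl [288.00705057 308.40366547]
0.05 lfr [586.54458029 324.64681958]
start [171.2 142.3] (174, 142) unit model [-0.1147 -0.0876  0.0615] wrist [-0.1149 -0.0852  0.0615]
stop [241.3 141.4] (242, 142) unit model [-0.1147 -0.0296  0.0595] wrist [-0.1142 -0.0291  0.0595]
time [315.  139.8] (315.5, 140.5) unit model [-0.1147  0.0327  0.0545] wrist [-0.1141  0.0332  0.0545]
mains [378.4 139. ] (380, 139) unit model [-0.1147  0.0867  0.0545] wrist [-0.1147  0.0881  0.0545]
6.975
```

View pics/w3z.png

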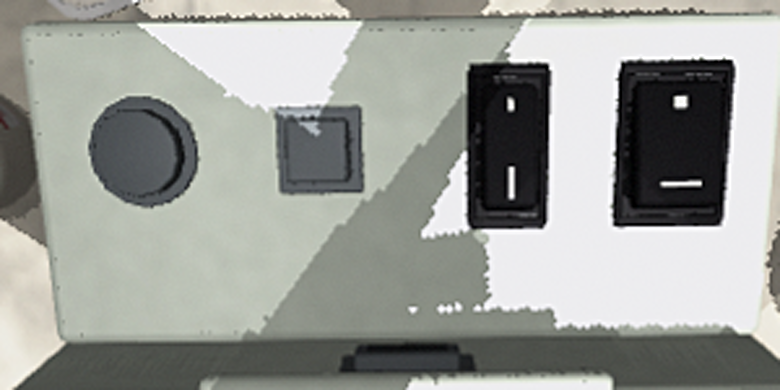

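```bash
cat >> h.py <<'E'
def unit(ux_,uy_,z):
    import pickle
    p=pickle.load(open("p.pkl","rb")); a=p[2]
    return np.array([p[0]+np.cos(a)*ux_-np.sin(a)*uy_,p[1]+np.sin(a)*ux_+np.cos(a)*uy_,z]),a
E
python3 - <<'E'
from h import *
for z in (.17,.10,.07):
    P,a=unit(-.095,.0875,z); print(np.round(P,4),rel(P,Rt(a,np.radians(15))))
E
```

```text
[0.4468 0.0756 0.17  ] [-2.60e-01 -1.00e-03 -1.20e-02  8.37e+01 -3.52e+01  2.80e+00]
[0.4468 0.0756 0.1   ] [-2.60e-01 -1.00e-03 -1.20e-02  8.35e+01 -3.53e+01  7.28e+01]
[0.4468 0.0756 0.07  ] [-2.600e-01 -1.000e-03 -1.200e-02  8.350e+01 -3.530e+01  1.028e+02]
```

>>> {"method": "arm_command", "body": {"targets": [-0.1,0,-0.006,30,-14,1,0,-0.2,0,-0.012,60,-28,2,0,-0.26,0,-0.012,84,-35,10,0,-0.26,0,-0.012,84,-35,45,0,-0.26,0,-0.012,84,-35,73,0,-0.26,0,-0.012,84,-35,73,0]}}

```text
time: 7.72
tcp_pos: [0.4461, 0.0769, 0.0969]
tcp_rot: [[-0.603, 0.772, 0.201], [0.798, 0.583, 0.157], [0.004, 0.255, -0.967]]
contact_force: [-0.8, -0.3, 1.1]
finger_gap: -0.0002
```

```bash
python3 - <<'E'
from h import *
s=robot.state();print(s["time"],s["joints"])
for z in (.10,.08,.07,.06,.055):
    P,a=unit(-.095,.0875,z); print(np.round(P,4),rel(P,Rt(a,np.radians(15)),s))
d=robot.capture("wrist"); cv2.imwrite("pics/w4.png",d["pixels"][:,:,::-1])
E
```

```text
7.725 [-0.03141283  0.36895307  2.34340144  0.62777699  0.28093929 -2.84167982]
[0.4468 0.0756 0.1   ] [-4.0e-03 -4.0e-03 -1.0e-03 -1.4e+00  6.0e-01 -3.0e+00]
[0.4468 0.0756 0.08  ] [-4.00e-03 -4.00e-03 -1.00e-03 -1.40e+00 -4.50e+00  1.63e+01]
[0.4468 0.0756 0.07  ] [-4.0e-03 -4.0e-03 -1.0e-03 -1.5e+00 -7.1e+00  2.6e+01]
[0.4468 0.0756 0.06  ] [-4.00e-03 -4.00e-03 -1.00e-03 -1.50e+00 -9.60e+00  3.57e+01]
[0.4468 0.0756 0.055 ] [-4.00e-03 -4.00e-03 -1.00e-03 -1.50e+00 -1.09e+01  4.05e+01]
```

View pics/w4.png

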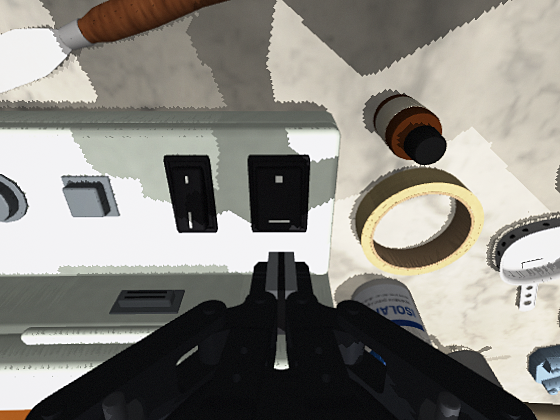

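```bash
cat > kin.py <<'E'
from h import *
from scipy.optimize import least_squares
def fk(q,k):
    a,h,L1,L2,o,d=k
    Rz=lambda t:Ro.from_rotvec([0,0,t]).as_matrix(); Ry=lambda t:Ro.from_rotvec([0,t,0]).as_matrix()
    R=Rz(q[0]); P=np.array([0,0,h])+R@[a,0,0]
    R=R@Ry(q[1]); P=P+R@[0,0,L1]
    R=R@Ry(q[2]); P=P+R@[o,0,L2]   # forearm along z
    R=R@Rz(q[3])@Ry(q[4]); P=P+R@[0,0,d]
    R=R@Rz(q[5]); return P,R
S=[([1.12039658,.480821038,1.59686038,4.17e-5,1.06508234,-.0465909769],[0.25518997,0.59737891,0.23068442]),
([0.30548754,0.13096237,1.9816758,-0.00284929,1.02745098,-1.71179496],[.4115,.1663,.2798]),
([0.06638094,0.37424872,1.74371023,0.00274927,1.02514534,-2.14045731],[.5774,.0696,.2422]),
([-0.03141283,0.36895307,2.34340144,0.62777699,0.28093929,-2.84167982],[0.4461, 0.0769, 0.0969])]
f=least_squares(lambda k:np.concatenate([fk(q,k)[0]-t for q,t in S]),[0,.3,.5,.5,0,.3]); K=f.x
lo=np.array([-2.75,-.82,.23,-1.56,.09,-2.92]);hi=np.array([2.75,2.05,2.67,4.7,2.69,2.92])
if __name__=="__main__":
    print(K,np.round(f.fun*1e3,1)); print(np.round(fk(S[3][0],K)[1],3),np.round(fk(S[0][0],K)[1],3))
E
python3 kin.py
```

```text
[-0.02710645  0.55792341  0.59612971  0.49621002  0.06586006  0.55677766] [ 27.7 -12.4   0.5  11.2 -34.4   0.    0.7 -29.9  -0.6   0.1  -0.2   0. ]
[[ 0.603 -0.772  0.201]
 [-0.798 -0.583  0.157]
 [-0.004 -0.255 -0.967]] [[-0.393 -0.92  -0.001]
 [-0.92   0.393 -0.001]
 [ 0.001  0.    -1.   ]]
```

```bash
python3 - <<'E'
s=open("kin.py").read()
s=s.replace("a,h,L1,L2,o,d=k","a,h,L1,L2,o,d,b,e=k").replace("R@[a,0,0]","R@[a,b,0]").replace("R@[0,0,d]","R@[0,e,d]").replace("[0,.3,.5,.5,0,.3])","[0,.3,.5,.5,0,.3,0,0])").replace("R=R@Rz(q[5]);","R=R@Rz(q[5]+np.pi);")
s=s.replace("f=least_squares(lambda k:np.concatenate([fk(q,k)[0]-t for q,t in S])","f=least_squares(lambda k:np.concatenate([fk(q,k)[0]-t for q,t in S]+[(k-[0,.3,.5,.5,0,.3,0,0])*1e-4])")
s=s.replace('if __name__','''def ik(P,R,q0):
    def r(q):
        p,A=fk(q,K); return np.r_[(p-P)*10,Ro.from_matrix(A.T@R).as_rotvec()]
    g=least_squares(r,np.clip(q0,lo+1e-3,hi-1e-3),bounds=(lo,hi)); return g.x,np.abs(g.fun).max()
if __name__''')
s+='''
    for nm,y in (("mains",.0875),("time",.033),("start",-.0865)):
      for flip in (0,1):
       for t in (6,10,15):
        X=-.095 if nm!="start" else -.1147
        for z in (.10,.055):
            P,a=unit(X,y,z); R=Rt(a,np.radians(t))
            if flip: R=R@np.diag([-1,-1,1])
            best=min((ik(P,R,np.array(q0)) for q0 in ([0,.37,2.3,.6,.3,-2.8 if not flip else .3],[0,.37,2.3,0,.6,-2.1 if not flip else 1.],[0,.5,2.0,-.3,.6,-2.1 if not flip else 1.])),key=lambda b:b[1])
            print(nm,flip,t,z,np.round(best[0],2),round(best[1],4))
'''
open("kin.py","w").write(s)
E
python3 kin.py
```

```text
[ 0.00318881  0.29757051  0.59815767  0.43916655  0.03005126  0.35809748
  0.03404838 -0.00192115] [-1.7  0.7 -0.3  1.2 -3.4  0.5 -0.1  1.8 -0.1 -0.  -0.1 -0.   0.  -0.
  0.  -0.   0.   0.   0.  -0. ]
[[-0.603  0.772  0.201]
 [ 0.798  0.583  0.157]
 [ 0.004  0.255 -0.967]] [[ 0.393  0.92  -0.001]
 [ 0.92  -0.393 -0.001]
 [-0.001 -0.    -1.   ]]
mains 0 6 0.1 [ 0.05  0.38  2.24  0.14  0.44 -2.29] 0.0
mains 0 6 0.055 [ 0.05  0.48  2.27  0.19  0.31 -2.35] 0.0
mains 0 10 0.1 [ 0.01  0.37  2.29  0.3   0.36 -2.47] 0.0
mains 0 10 0.055 [ 0.01  0.47  2.32  0.46  0.23 -2.64] 0.0
mains 0 15 0.1 [-0.03  0.36  2.34  0.63  0.28 -2.84] 0.0
mains 0 15 0.055 [-0.01  0.47  2.35  0.72  0.19 -2.92] 0.0428
mains 1 6 0.1 [0.05 0.38 2.24 0.14 0.44 0.85] 0.0
mains 1 6 0.055 [0.05 0.48 2.27 0.19 0.31 0.79] 0.0
mains 1 10 0.1 [0.01 0.37 2.29 0.3  0.36 0.67] 0.0
mains 1 10 0.055 [0.01 0.47 2.32 0.46 0.23 0.5 ] 0.0
mains 1 15 0.1 [-0.03  0.36  2.34  0.63  0.28  0.3 ] 0.0
mains 1 15 0.055 [-0.04  0.47  2.38  1.08  0.19 -0.17] 0.0
time 0 6 0.1 [-0.05  0.41  2.17  0.15  0.48 -2.4 ] 0.0
time 0 6 0.055 [-0.05  0.5 
[... 597 characters left out ...]
0.0
start 0 6 0.1 [-0.25  0.48  2.03  0.15  0.57 -2.6 ] 0.0
start 0 6 0.055 [-0.25  0.56  2.06  0.18  0.47 -2.63] 0.0
start 0 10 0.1 [-0.29  0.47  2.07  0.29  0.52 -2.75] 0.0
start 0 10 0.055 [-0.29  0.55  2.09  0.35  0.42 -2.83] 0.0
start 0 15 0.1 [-0.33  0.46  2.1   0.44  0.48 -2.92] 0.0219
start 0 15 0.055 [-0.31  0.54  2.12  0.45  0.39 -2.92] 0.053
start 1 6 0.1 [-0.25  0.48  2.03  0.15  0.57  0.55] 0.0
start 1 6 0.055 [-0.25  0.56  2.06  0.18  0.47  0.51] 0.0
start 1 10 0.1 [-0.29  0.47  2.07  0.29  0.52  0.39] 0.0
start 1 10 0.055 [-0.29  0.55  2.09  0.35  0.42  0.31] 0.0
start 1 15 0.1 [-0.34  0.46  2.11  0.5   0.47  0.15] 0.0
start 1 15 0.055 [-0.34  0.55  2.14  0.63  0.38  0.  ] 0.0
```

```bash
python3 - <<'E'
from h import *
s=robot.state();print(s["time"],s["joints"])
for z in (.10,.075,.07,.065,.06,.055):
    P,a=unit(-.098,.0875,z); print(np.round(P,4),rel(P,Rt(a,np.radians(9)),s))
E
```

```text
7.775 [-0.03146908  0.36687974  2.34239896  0.62518669  0.282392   -2.83919651]
[0.4444 0.0738 0.1   ] [ 1.02e-01 -3.00e-03 -0.00e+00 -1.00e+00 -3.10e+00 -2.90e+00]
[0.4444 0.0738 0.075 ] [ 1.02e-01 -3.00e-03 -0.00e+00 -1.10e+00 -9.50e+00  2.13e+01]
[0.4444 0.0738 0.07  ] [ 1.02e-01 -3.00e-03 -0.00e+00 -1.10e+00 -1.08e+01  2.61e+01]
[0.4444 0.0738 0.065 ] [ 1.02e-01 -3.00e-03 -0.00e+00 -1.10e+00 -1.21e+01  3.09e+01]
[0.4444 0.0738 0.06  ] [ 1.02e-01 -3.00e-03 -0.00e+00 -1.10e+00 -1.34e+01  3.58e+01]
[0.4444 0.0738 0.055 ] [ 1.02e-01 -3.00e-03 -0.00e+00 -1.20e+00 -1.46e+01  4.06e+01]
```

>>> {"method": "arm_command", "body": {"targets": [0.102,0,0,-1,-3,-3,0,0.102,0,0,-1,-7,12,0,0.102,0,0,-1,-9.5,21,0,0.102,0,0,-1,-10.8,26,0,0.102,0,0,-1,-11.5,28.5,0,0.102,0,0,-1,-12.1,31,0,0.102,0,0,-1,-12.1,31,0]}}

```text
time: 8.65
tcp_pos: [0.4446, 0.0736, 0.0654]
tcp_rot: [[-0.604, 0.788, 0.125], [0.797, 0.596, 0.096], [0.002, 0.158, -0.988]]
contact_force: [-0.0, -0.5, 0.6]
finger_gap: -0.0001
```

>>> {"method": "arm_command", "body": {"targets": [0,0,0,0,-0.2,1.5,0,0,0,0,0,-0.5,3,0,0,0,0,0,-0.7,4.5,0,0,0,0,0,-0.7,4.5,0]}}

```text
time: 9.15
tcp_pos: [0.445, 0.0737, 0.0616]
tcp_rot: [[-0.604, 0.787, 0.126], [0.797, 0.596, 0.097], [0.001, 0.159, -0.987]]
contact_force: [-6.7, -3.1, 34.5]
finger_gap: 0.0001
```

>>> {"method": "arm_command", "body": {"targets": [0,0,0,0,0.5,-5,0,0,0,0,0,2,-15,0,0,0,0,0,5,-40,0,0,0,0,0,5,-40,0]}}

```text
time: 9.65
tcp_pos: [0.4446, 0.0727, 0.1027]
tcp_rot: [[-0.604, 0.787, 0.128], [0.797, 0.596, 0.096], [-0.0, 0.16, -0.987]]
contact_force: [-0.4, 0.7, -0.3]
finger_gap: -0.0
```

```bash
python3 - <<'E'
from h import *
import pickle
d=robot.capture("wrist"); pickle.dump(d,open("w5.pkl","wb")); cv2.imwrite("pics/w5.png",d["pixels"][:,:,::-1])
im=d["pixels"][100:280,20:380,::-1]; cv2.imwrite("pics/w5z.png",cv2.resize(im,None,fx=2.2,fy=2.2,interpolation=cv2.INTER_CUBIC))
print(robot.state()["tcp_pos"],robot.state()["time"])
E
```

```text
[0.44416878 0.07275973 0.10194382] 9.7
```

View pics/w5z.png

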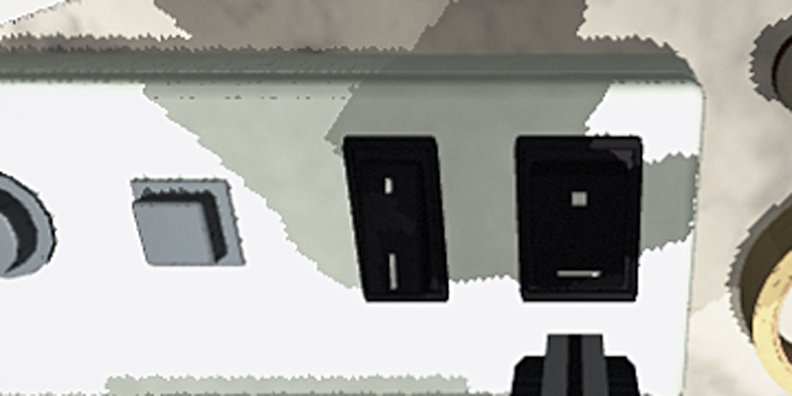

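```bash
python3 - <<'E'
import cv2,numpy as np
a=cv2.imread("pics/w4.png")[145:245,150:325]; b=cv2.imread("pics/w5.png")[145:245,150:325]
f=lambda im: cv2.resize(np.clip(im.astype(float)*2.5,0,255).astype(np.uint8),None,fx=4.5,fy=3,interpolation=cv2.INTER_CUBIC)
cv2.imwrite("pics/cmp.png",np.vstack([f(a),f(b)]))
E
```

```text
(no output)
```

View pics/cmp.png

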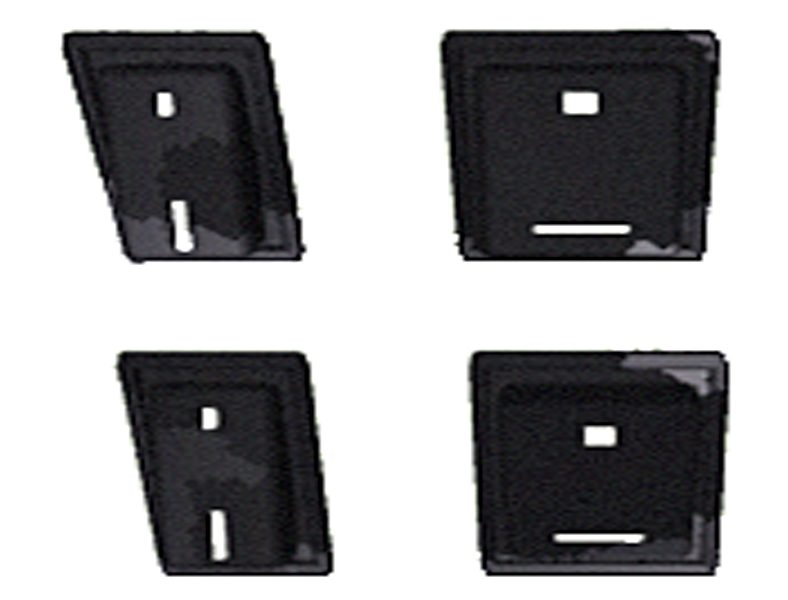

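```bash
python3 - <<'E'
from h import *
s=robot.state();print(s["time"],s["joints"])
for z in (.10,.075,.065):
    P,a=unit(-.098,.0333,z); print(np.round(P,4),rel(P,Rt(a,np.radians(9)),s))
E
```

```text
9.7 [ 0.01681142  0.36571995  2.27690627  0.25583571  0.38107464 -2.43424941]
[0.4771 0.0306 0.1   ] [ 3.00e-03 -0.00e+00  1.00e-03 -5.35e+01  4.00e-01  2.00e+00]
[0.4771 0.0306 0.075 ] [ 3.00e-03 -0.00e+00  1.00e-03 -5.35e+01 -3.50e+00  2.67e+01]
[0.4771 0.0306 0.065 ] [ 3.00e-03 -0.00e+00  1.00e-03 -5.35e+01 -5.10e+00  3.66e+01]
```

>>> {"method": "arm_command", "body": {"targets": [0,0,0,-25,0,1,0,0,0,0,-53.5,0,2,0,0,0,0,-53.5,-2,14,0,0,0,0,-53.5,-3.5,26,0,0,0,0,-53.5,-4.3,31,0,0,0,0,-53.5,-5.1,35.5,0,0,0,0,-53.5,-5.1,36.5,0,0,0,0,-53.5,-5.1,36.5,0]}}

```text
time: 10.7
tcp_pos: [0.4765, 0.0307, 0.0644]
tcp_rot: [[-0.604, 0.787, 0.125], [0.797, 0.596, 0.096], [0.001, 0.158, -0.987]]
contact_force: [0.4, 0.6, 0.3]
finger_gap: -0.0001
```

>>> {"method": "arm_command", "body": {"targets": [0,0,0,0,-0.1,1,0,0,0,0,0,-0.1,1,0]}}

```text
time: 10.95
tcp_pos: [0.4766, 0.0306, 0.0634]
tcp_rot: [[-0.604, 0.787, 0.125], [0.797, 0.596, 0.096], [0.001, 0.158, -0.987]]
contact_force: [-0.2, 0.0, 0.2]
finger_gap: 0.0
```

>>> {"method": "arm_command", "body": {"targets": [0,0,0,0,-0.2,1,0,0,0,0,0,-0.2,1,0]}}

```text
time: 11.2
tcp_pos: [0.4766, 0.0306, 0.0624]
tcp_rot: [[-0.604, 0.787, 0.125], [0.797, 0.596, 0.096], [0.001, 0.158, -0.987]]
contact_force: [-0.5, 0.7, 6.4]
finger_gap: -0.0003
```

>>> {"method": "arm_command", "body": {"targets": [0,0,0,0,-0.1,0.7,0,0,0,0,0,-0.1,0.7,0]}}

```text
time: 11.45
tcp_pos: [0.4767, 0.0306, 0.0621]
tcp_rot: [[-0.604, 0.787, 0.126], [0.797, 0.596, 0.096], [0.001, 0.158, -0.987]]
contact_force: [-4.2, -1.1, 19.6]
finger_gap: 0.0001
```

>>> {"method": "arm_command", "body": {"targets": [0,0,0,0,0.5,-5,0,0,0,0,0,2,-15,0,0,0,0,0,5,-38,0,0,0,0,0,5,-38,0]}}

```text
time: 11.95
tcp_pos: [0.4767, 0.0298, 0.1014]
tcp_rot: [[-0.604, 0.787, 0.128], [0.797, 0.596, 0.096], [-0.001, 0.16, -0.987]]
contact_force: [-0.8, -0.1, 0.5]
finger_gap: -0.0002
```

```bash
python3 - <<'E'
from h import *
import pickle
d=robot.capture("wrist"); pickle.dump(d,open("w6.pkl","wb")); cv2.imwrite("pics/w6.png",d["pixels"][:,:,::-1])
im=d["pixels"][130:250,200:420,::-1]; cv2.imwrite("pics/w6z.png",cv2.resize(np.clip(im.astype(float)*2.5,0,255).astype(np.uint8),None,fx=3.5,fy=3.5,interpolation=cv2.INTER_CUBIC))
s=robot.state();print(s["time"],s["tcp_pos"])
E
```

```text
12.0 [0.47628793 0.02986764 0.10063827]
```

View pics/w6.png

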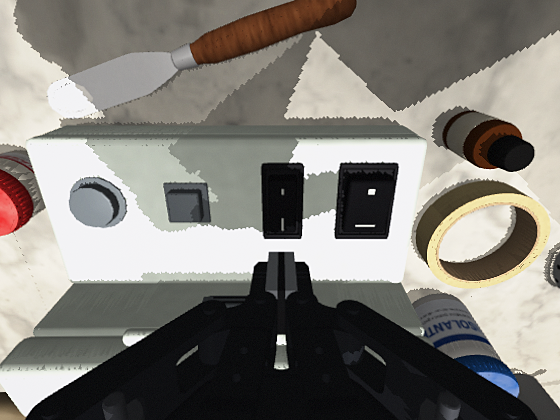

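View pics/w6z.png

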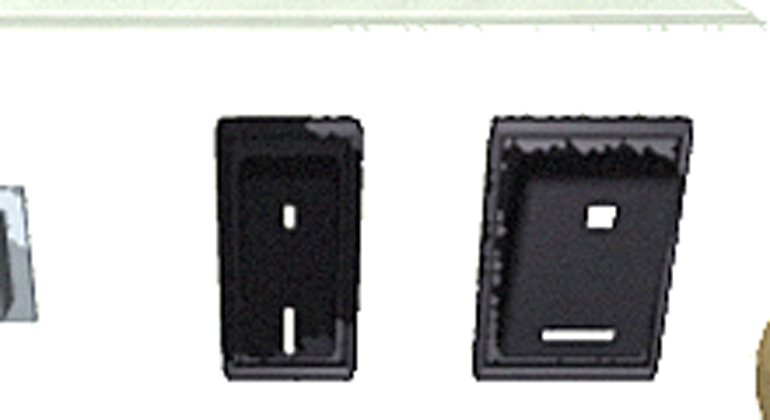

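```bash
python3 - <<'E'
from h import *
s=robot.state()
a=unit(0,0,0)[1]; t=np.radians(6)
for h in (.03,.01,.004,0,-.005):
    P,_=unit(-.1147-np.sin(t)*h,-.0865,.0615+np.cos(t)*h); print(h,np.round(P,4),rel(P,Rt(a,t),s))
E
```

```text
0.03 [ 0.5335 -0.077   0.0913] [ 5.500e-02 -0.000e+00  1.000e-03 -1.197e+02 -2.010e+01  6.200e+00]
0.01 [ 0.5351 -0.0757  0.0714] [ 5.500e-02 -0.000e+00  1.000e-03 -1.197e+02 -2.120e+01  2.610e+01]
0.004 [ 0.5356 -0.0753  0.0655] [ 5.500e-02 -0.000e+00  1.000e-03 -1.197e+02 -2.160e+01  3.210e+01]
0 [ 0.536  -0.0751  0.0615] [ 5.500e-02 -0.000e+00  1.000e-03 -1.197e+02 -2.180e+01  3.610e+01]
-0.005 [ 0.5364 -0.0747  0.0565] [ 5.500e-02 -0.000e+00  1.000e-03 -1.197e+02 -2.210e+01  4.110e+01]
```

>>> {"method": "arm_command", "body": {"targets": [0.02,0,0,-40,-7,0,0,0.04,0,0,-80,-14,0,0,0.055,0,0,-120,-20,3,0,0.055,0,0,-120,-20,6,0,0.055,0,0,-120,-21,18,0,0.055,0,0,-120,-21.2,26,0,0.055,0,0,-120,-21.6,32,0,0.055,0,0,-120,-21.6,32,0]}}

```text
time: 13.0
tcp_pos: [0.5347, -0.075, 0.0641]
tcp_rot: [[-0.604, 0.793, 0.08], [0.797, 0.601, 0.064], [0.002, 0.103, -0.995]]
contact_force: [-0.4, 0.3, -0.7]
finger_gap: -0.0001
```

```bash
python3 - <<'E'
from h import *
s=robot.state();print(s["time"],s["joints"])
d=robot.capture("wrist"); cv2.imwrite("pics/w7.png",d["pixels"][:,:,::-1])
E
```

```text
13.0 [-0.25196021  0.54073805  2.04721258  0.17209462  0.4976562  -2.62038149]
```

View pics/w7.png

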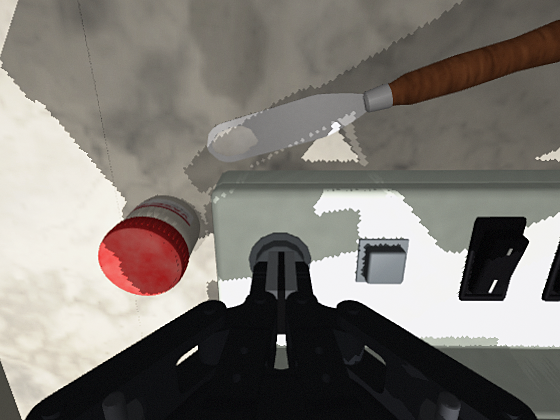

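>>> {"method": "arm_command", "body": {"targets": [0,0,0,0,0,1.5,0,0,0,0,0,0,3,0,0,0,0,0,0,4,0,0,0,0,0,0,4,0]}}

```text
time: 13.55
tcp_pos: [0.5356, -0.0753, 0.0608]
tcp_rot: [[-0.604, 0.793, 0.082], [0.797, 0.6, 0.063], [0.001, 0.103, -0.995]]
contact_force: [-0.1, 1.5, 3.7]
finger_gap: 0.0004
```

>>> {"method": "arm_command", "body": {"targets": [0,0,0,0,0,1,0,0,0,0,0,0,2,0,0,0,0,0,0,2,0]}}

```text
time: 13.92
tcp_pos: [0.5358, -0.0752, 0.0587]
tcp_rot: [[-0.604, 0.793, 0.082], [0.797, 0.6, 0.063], [0.001, 0.103, -0.995]]
contact_force: [1.3, 2.8, 3.3]
finger_gap: -0.0001
```

>>> {"method": "arm_command", "body": {"targets": [0,0,0,0,0,1,0,0,0,0,0,0,1.5,0,0,0,0,0,0,1.5,0]}}

```text
time: 14.3
tcp_pos: [0.5359, -0.0751, 0.0578]
tcp_rot: [[-0.604, 0.793, 0.082], [0.797, 0.6, 0.063], [0.001, 0.104, -0.995]]
contact_force: [-2.9, 1.9, 18.3]
finger_gap: -0.0
```

>>> {"method": "arm_command", "body": {"targets": [0,0,0,0,0,0,0,0,0,0,0,0,-8,0,0,0,0,0,0,-25,0,0,0,0,0,0,-60,0,0,0,0,0,-30,-100,0,0,0,0,0,-50,-120,0,0,0,0,0,-50,-120,0]}}

```text
time: 15.18
tcp_pos: [0.486, -0.1136, 0.1733]
tcp_rot: [[-0.603, 0.794, 0.084], [0.798, 0.599, 0.062], [-0.001, 0.104, -0.995]]
contact_force: [0.1, -0.6, 0.8]
finger_gap: 0.0002
```

```bash
python3 - <<'E'
from h import *
import pickle
d=robot.capture("wrist"); cv2.imwrite("pics/w8.png",d["pixels"][:,:,::-1])
d=robot.capture("side"); im=d["pixels"][120:320,150:400,::-1]; cv2.imwrite("pics/s8.png",cv2.resize(im,None,fx=3,fy=3,interpolation=cv2.INTER_CUBIC))
s=robot.state();print(s["time"],s["tcp_pos"])
E
```

```text
15.275 [ 0.48644491 -0.11277227  0.1717868 ]
```

View pics/w8.png

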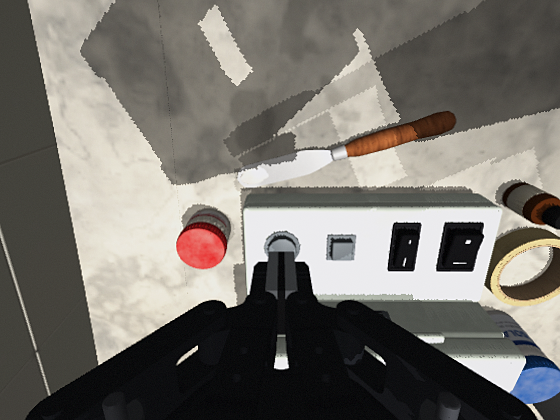

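View pics/s8.png

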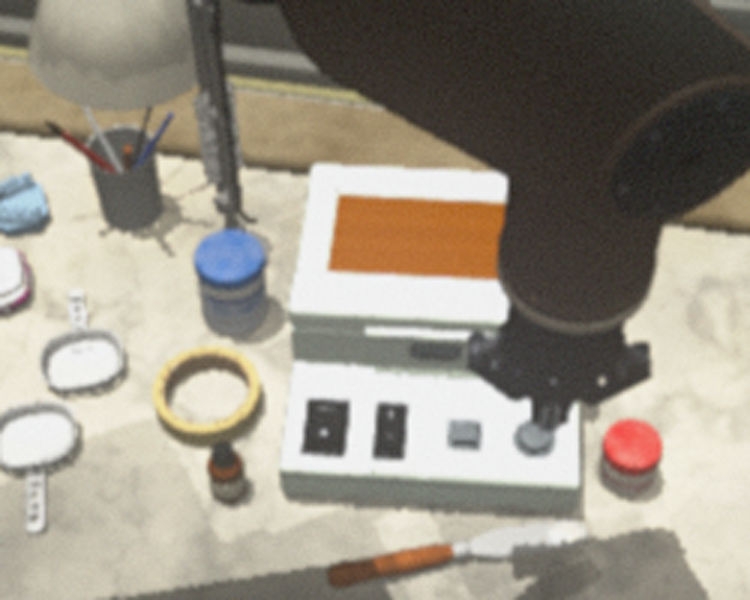

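```bash
python3 -c "
from bench import robot
print(robot.hand_in()); print(robot.state()['time'])"
```

```text
the job is handed in; nothing more can be done
None
the job is handed in; nothing more can be done
```

I did the four steps in order and handed the job in at about 15.3 s of the 54 s allowed. I got no verdict back, so success rests on my own checks.

- **Lid:** I pushed it down with the closed fingertips until the force passed 15 N. It stayed shut after I let go. In the side picture its front edge lies within about 1 px of where the shut lid should be.
- **Rockers:** I pressed the rear half of the wide one, then of the narrow one. The wrist pictures show both tilted over, with the marks shifted and the front halves raised. The wide rocker's press peaked at 34.5 N, far above the 3 N it needs, because the last step ran into the stop. I pressed the narrow one in smaller steps, up to 20 N.
- **Start key:** I pressed it until the force jumped from about 3 N to 18 N, which I took as its end stop. The travel was about 4 mm by my height estimate. The key is partly hidden in the last pictures, but it looks out in the side view.
- **Surroundings:** I never touched the stop key, and the jars, tape, spatula and bottle look unmoved in the last pictures. I could not see the model under the shut lid. The gripper was clear of everything, with contact force below about 1 N.

The two fixed cameras disagreed by about 4–5 mm before I added the wrist camera. Control positions then agreed to within about 2.5 mm.

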